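# Doming punches in order of size

## Robot

A 6-joint arm with a two-finger parallel gripper is mounted at the origin on the work surface. World frame = base frame: x ahead of the robot, y to its left, z up, the work surface at z = 0. Lengths are in m, angles in degrees, forces in N, time in s.
With the tool pointing down it reaches from about 0.375 to 0.925 m from the base axis. Payload 5.7 kg.
Tool frame: the origin (TCP) lies on the centre line of the jaws, within the pads' length; the fingertips stand 11 mm ahead of it and the grasp point (between the pads) lies 8 mm behind it (env.finger_overhang is the z of the fingertips in the tool frame, in m); z points along the fingers, y is the line along which they close (so a half turn about z gives the same grasp; the last joint's range is limited). The gripper opens to 88 mm and grips with 3 to 60 N. Pads are 20 mm wide; open, the fingers measure 115 mm over their backs; the gripper's body (75 mm by 178 mm) begins 61 mm behind the grasp point.
Start: joints at [-70.537, 20.558, 86.54, -0, 72.909, -6.595], TCP at [0.264, -0.539, 0.234] pointing down, gripper open.
Joint ranges: [-170.27, 170.27], [-57.76, 135], [12.27, 136.19], [-55.21, 235.2], [11.17, 155.16], [-170.74, 170.74]. Speed limits (degrees/s): [136.94, 136.94, 180, 180, 180, 180].

## Interface

Orientations are given as a 3x3 rotation matrix whose columns are the frame's x, y, z axes.
In Python, from bench import env, vision, silhouettes, tip_of gives the robot as it stands.
- The arm moves only by the tool step_arm, never from a script. Its argument "series" is text: rows parted by semicolons, each of 7 numbers parted by spaces: the shift along the tool's x, y, z normalised to -1 to 1, where 1 is 0.15 m, then the turn, a rotation vector about the tool's x, y, z normalised to -1 to 1, where 1 is 90 degrees, then the opening, from 0 (shut) to 1 (fully open). A call has 1 to 20 rows; each row is the pose to reach, as a shift and turn from the pose commanded when the call began, along the tool's axes at that moment; what a row does not reach only later rows make up. A row lasts 1/12 s, in which the tool goes at most 41.7 mm and 7.16 degrees, less where a joint would pass 70% of its speed; a pose out of reach is approached as far as the arm can. A call with a number of a shift or a turn outside -1 to 1 is refused whole. A call with a gripper value outside its range is refused whole. The fingers move at their own pace and stop on an object; "grip_force" is the grip in N (left out, the last holds). Time passes only in rows, so rows that repeat a pose let the fingers close. It gives the time, the measured TCP pose, the force, the opening and the grip force at its end, in the units of the state.
- env.sense(): the state, without advancing time (a new reading comes with each control period).
- vision.snapshot(name): name is "side" or "top" or "wrist"; returns the picture (384x512x3 uint8, blue, green, red); there is no depth.
- vision.camera_params(name): a dict with "fx", "fy", "cx", "cy" (pixels), "rvec" (rotation vector, rad) and "tvec" (3), from world to camera coordinates, as OpenCV has them. Camera axes: x right, y down, z forward; pixel columns grow to the right and rows downward; lengths in m; the calibration is good to about 2 mm. A picture is of the moment at which its call begins: read the wrist's pose just before it. camera_params takes no time and is no camera call; for the wrist camera it gives the pose at the moment of the call.
- env.close_job(): hands the job in; it is judged then, once.
Trained networks look in the newest picture that a camera, given by its name, has taken for a name from the list of things; names that differ only in an ending like _2 or _b are one class to them, and where a whole thing is asked for, a point or a joint stands for the part that bears it (a point fixed in the world has none). Each returns a list of dicts, best first, with "p" (0 to 1); they miss things now and then, are a little off and sometimes report something else, mostly with a low value. They report only what shows in the picture. A call takes as long as a camera call. They do not tell look-alikes from the thing itself.
- silhouettes(target, camera): "mask" (384x512 bool, what is visible of it).
- tip_of(target, camera): "xyz" ([x, y, z] in m, in the coordinates of the camera as it stood for that picture, good to about 4 mm: a listed point, or the origin of a listed thing).
The state is a dict: "time_s": time; "qpos": joint angles; "qvel": joint speeds; "tau": joint torques, N m; "eef_pos": TCP position; "orientation": TCP orientation; "wrist_force": force on the tool from outside, world axes, zero at the start; "moment": the same for the moment, N m; "finger_gap": opening from 0.0 (shut) to 1.0 (fully open); "gripper_force": force on a finger pad.
Only numpy, scipy, OpenCV 4.12 (cv2) and the standard library are available. Lean on these libraries where they do the work, as an engineer would, in place of code of your own. Each camera call takes 0.05 s, during which the arm holds its last target. There are 200 camera calls.

## Task

Line up the four steel doming punches on the four cork pads of the wooden tray in order of size: the smallest on the pad next to the little anvil, each next one larger, the largest at the far end by the pin pot. Each must be left standing upright, roughly centred on its own pad, and none may be knocked over on the way.

Things in the scene. Friction and masses are not known exactly. Their poses are not given: they have to be found in the camera images.
- punch_20_mid (a point): The smallest of four doming punches: an upright dark steel cylinder 20 mm in diameter with a bright rounded (half-ball) top, 44 mm tall overall, sides straight up to 34 mm, flat foot, 100 g give or take a fifth. The point is on its axis, half-way up (22 mm above its foot); z points up the axis to the rounded top. It starts standing on the bench (z = 0).
- punch_28_mid (a point): The second smallest of four doming punches: an upright dark steel cylinder 28 mm in diameter with a bright rounded (half-ball) top, 50 mm tall overall, sides straight up to 36 mm, flat foot, 218 g give or take a fifth. The point is on its axis, half-way up (25 mm above its foot); z points up the axis to the rounded top. It starts standing on the bench (z = 0).
- punch_36_mid (a point): The second largest of four doming punches: an upright dark steel cylinder 36 mm in diameter with a bright rounded (half-ball) top, 56 mm tall overall, sides straight up to 38 mm, flat foot, 397 g give or take a fifth. The point is on its axis, half-way up (28 mm above its foot); z points up the axis to the rounded top. It starts standing on the bench (z = 0).
- punch_44_mid (a point): The largest of four doming punches: an upright dark steel cylinder 44 mm in diameter with a bright rounded (half-ball) top, 62 mm tall overall, sides straight up to 40 mm, flat foot, 648 g give or take a fifth. The point is on its axis, half-way up (31 mm above its foot); z points up the axis to the rounded top. It starts standing on the bench (z = 0).
- pad_1: One of four identical fixed round cork pads, 52 mm in diameter and 4 mm thick, lying on the tray in one row about 75 mm apart (60 to 90 mm). Origin at the centre of its underside, so the cork's top is 4 mm above it (16 mm above the bench). The numbers in the pads' names say nothing of their order in the row.
- pad_2: One of four identical fixed round cork pads, 52 mm in diameter and 4 mm thick, lying on the tray in one row about 75 mm apart (60 to 90 mm). Origin at the centre of its underside, so the cork's top is 4 mm above it (16 mm above the bench). The numbers in the pads' names say nothing of their order in the row.
- pad_3: One of four identical fixed round cork pads, 52 mm in diameter and 4 mm thick, lying on the tray in one row about 75 mm apart (60 to 90 mm). Origin at the centre of its underside, so the cork's top is 4 mm above it (16 mm above the bench). The numbers in the pads' names say nothing of their order in the row.
- pad_4: One of four identical fixed round cork pads, 52 mm in diameter and 4 mm thick, lying on the tray in one row about 75 mm apart (60 to 90 mm). Origin at the centre of its underside, so the cork's top is 4 mm above it (16 mm above the bench). The numbers in the pads' names say nothing of their order in the row.
- tray: Fixed flat wooden board, 108 mm (its x) by 440 mm (its y) and 12 mm thick, without a rim, lying on the bench and somewhat turned; the row of cork pads runs along its y axis through its middle. Origin at the centre of its underside, z up.
- anvil: Small fixed bright-steel anvil with a horn, about 80 mm long across the board, 30 mm wide and 42 mm tall, standing at one end of the tray, 190 mm from the tray's centre along the row. At the other end stands a small white pot of pins (38 mm wide, pins to 58 mm high). Which end has the anvil varies. Origin at the centre of its underside.
Mind the look-alikes: they are no part of the job. What is shaped like the part that bears punch_44_mid but turquoise is not meant.

How it is judged:
By the outcome, as a careful person would: the job done as asked, in the order asked, and still so for the second after the job is handed in, with the robot touching nothing.
It also fails if it takes over 101 s, if anything falls off the work surface, if the arm or the gripper's body presses on something with over 40 N, if the wrist force passes 120 N, or if a joint passes its speed limit or range.

## Working session

There is one attempt and no reset: what is moved stays moved. The work goes in short steps, Python scripts to look and compute and a tool call to move; the robot and the scene stay as the last step left them, time stands still between calls to the robot, and variables do not carry over. Pictures are saved under pics/ and viewed, at most 14 in all, crops included, and the job is handed in when it is done.

Besides the shell and the picture viewer there is one more tool, called after ">>>" as name(argument=value, ...) on one line, values as JSON. step_arm: Moves the arm, as the interface text tells. Its arguments: {"type":"object","properties":{"series":{"type":"string"},"grip_force":{"type":"number"}},"required":["series"]}

```bash
mkdir -p pics
cat > h.py <<'E'
import numpy as np, cv2
from bench import env, vision, silhouettes, tip_of
def cam(n):
    c=vision.camera_params(n); R=cv2.Rodrigues(np.array(c['rvec'],float))[0]; return c,R,np.array(c['tvec'],float).ravel()
def toworld(n,p): c,R,t=cam(n); return R.T@(np.array(p)-t)
def proj(n,p): c,R,t=cam(n); q=R@np.array(p)+t; return np.array([c['fx']*q[0]/q[2]+c['cx'],c['fy']*q[1]/q[2]+c['cy']])
def ray(n,uv,z):
    c,R,t=cam(n); d=R.T@np.array([(uv[0]-c['cx'])/c['fx'],(uv[1]-c['cy'])/c['fy'],1]); o=-R.T@t; return o+d*(z-o[2])/d[2]
E
python3 - <<'E'
from h import *
for n in ['top','side']:
    cv2.imwrite(f'pics/{n}0.png',vision.snapshot(n))
    for t in ['punch_20_mid','punch_28_mid','punch_36_mid','punch_44_mid','pad_1','anvil','tray']:
        for d in tip_of(t,n):
            if d['p']<.2: continue
            w=toworld(n,d['xyz']); print(n,t,round(d['p'],2),w.round(3),proj(n,w).round())
print(env.sense())
E
```

```text
top punch_20_mid 0.42 [0.447 0.31  0.021] [132. 226.]
top punch_28_mid 0.42 [ 0.426 -0.1    0.026] [289. 231.]
top punch_36_mid 0.53 [0.439 0.07  0.03 ] [223. 227.]
top punch_44_mid 0.86 [ 0.381 -0.342  0.037] [387. 246.]
top punch_44_mid 0.85 [ 0.422 -0.258  0.033] [352. 230.]
top punch_44_mid 0.68 [ 0.463 -0.342  0.031] [384. 214.]
top punch_44_mid 0.47 [ 0.646 -0.002  0.002] [250. 149.]
top pad_1 0.67 [0.641 0.028 0.014] [238. 151.]
top pad_1 0.65 [ 0.64  -0.113  0.009] [291. 150.]
top pad_1 0.58 [ 0.639 -0.046  0.017] [266. 150.]
top pad_1 0.49 [0.654 0.105 0.013] [209. 147.]
top pad_1 0.27 [0.438 0.07  0.028] [223. 227.]
top anvil 0.89 [0.661 0.185 0.015] [179. 145.]
top tray 0.7 [ 0.646 -0.005 -0.   ] [251. 150.]
side punch_20_mid 0.69 [0.451 0.313 0.022] [289. 334.]
side punch_20_mid 0.66 [0.645 0.029 0.007] [205. 217.]
side punch_28_mid 0.56 [ 0.429 -0.103  0.02 ] [301. 184.]
side punch_36_mid 0.6 [0.437 0.07  0.027] [298. 228.]
side punch_44_mid 0.83 [ 0.379 -0.34   0.034] [317. 136.]
side punch_44_mid 0.81 [ 0.423 -0.262  0.028] [302. 150.]
side punch_44_mid 0.65 [ 0.467 -0
[... 474 characters left out ...]
        7.29090546e+01, -6.59461658e+00]), 'qvel': array([-0.03200893,  0.08865711,  0.0193939 , -0.03176092,  0.09645057,
        0.01873433]), 'tau': array([-2.19577350e-05, -5.15265226e+01, -2.71114826e+01,  6.78467215e-02,
        2.44120136e-02, -1.99824336e-05]), 'eef_pos': array([ 0.26358676, -0.53898855,  0.23365243]), 'orientation': array([[ 8.98331514e-01,  4.39318211e-01, -6.52186885e-06],
       [ 4.39318211e-01, -8.98331513e-01,  4.99607244e-05],
       [ 1.60898558e-05, -4.77464689e-05, -9.99999999e-01]]), 'wrist_force': array([-0.00346424, -0.15517234, -0.56211808]), 'moment': array([ 0.02762615,  0.01421783, -0.00587365]), 'gripper_force': 0.0, 'finger_gap': 1.00350220131136}
```

View pics/top0.png

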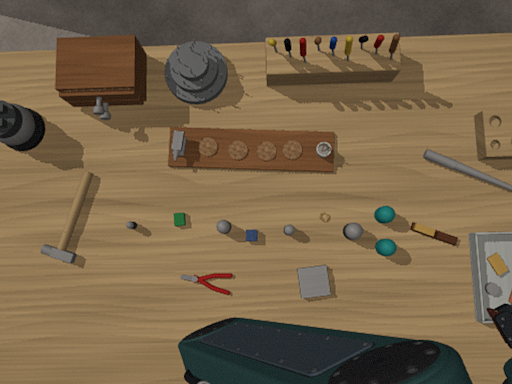

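View pics/side0.png

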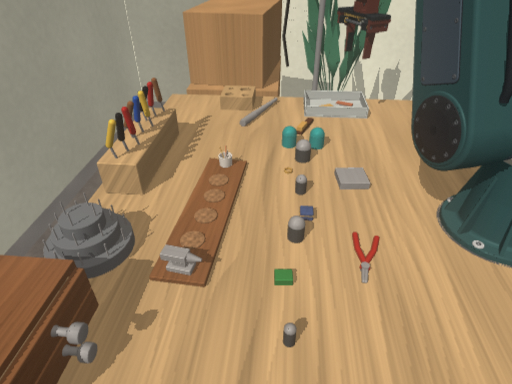

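The top view shows the anvil at the left (179,145) and the pot at the right (323,149), so the pads run in order from (208,147) to (291,150). Possible confusions for punch_44:
- The grey domed punch at (352,231).
- Turquoise look-alikes at (385,214) and (386,247).

The grey one is the punch I want. The other greys are 36 at (223,227), 28 at (289,230) and 20 at (131,225).

Run:
```python
from h import *
from scipy.optimize import minimize
im=vision.snapshot('top'); vision.snapshot('side')
cv2.imwrite('pics/crop1.png',cv2.resize(im[130:270,110:410],None,fx=2.6,fy=2.6,interpolation=cv2.INTER_CUBIC))
for cam_ in ['top','side']:
  for d in silhouettes('pad_1',cam_):
    if d['p']>.2:
        v,u=np.nonzero(d['mask']); print(cam_,'pad',round(d['p'],2),len(u),ray(cam_,(u.mean(),v.mean()),.016).round(4))
# punches: fit mask bbox centre against projected model
for k,(D,H,S,x0) in {'20':(20,44,34,(.449,.311)),'28':(28,50,36,(.427,-.101)),'36':(36,56,38,(.438,.07)),'44':(44,62,40,(.4225,-.26))}.items():
  for n in ['top','side']:
    a=np.linspace(0,2*np.pi,24); r=D/2000
    P=[(r*np.cos(t),r*np.sin(t),z) for t in a for z in (0,S/1000)]+[(r*np.cos(b)*np.cos(t),r*np.cos(b)*np.sin(t),S/1000+r*np.sin(b)) for t in a for b in (.4,.8,1.2,1.57)]
    P=np.array(P)
    def cen(x):
        h=cv2.convexHull(np.array([proj(n,p+[x[0],x[1],0]) for p in P],np.float32)); m=cv2.moments(h); return np.array([m['m10'],m['m01']])/m['m00'],m['m00']
    c0,A=cen(x0)
    for d in silhouettes(f'punch_{k}_mid',n):
        v,u=np.nonzero(d['mask'])
        if d['p']<.2: continue
        c=np.array([u.mean(),v.mean()])
        if np.linalg.norm(c-c0)>15: continue
        x=np.array(x0)
        for _ in range(3):
            c1=cen(x)[0]; J=np.array([(cen(x+e)[0]-c1)/.01 for e in np.eye(2)*.01]).T; x=x+np.linalg.solve(J,c-c1)
        print(n,k,round(d['p'],2),len(u),round(A),x.round(4))
```

```text
top pad 0.84 284 [0.6556 0.1089 0.016 ]
top pad 0.69 282 [ 0.6397 -0.0472  0.016 ]
top pad 0.51 304 [ 0.6412 -0.1163  0.016 ]
top pad 0.5 279 [0.6445 0.0276 0.016 ]
side pad 0.76 178 [ 0.6389 -0.1084  0.016 ]
side pad 0.69 295 [0.6412 0.0371 0.016 ]
side pad 0.61 358 [0.6525 0.1147 0.016 ]
side pad 0.54 253 [ 0.639  -0.0409  0.016 ]
top 20 0.4 73 74 [0.4523 0.3105]
side 20 0.66 281 291 [0.451  0.3119]
top 28 0.64 97 101 [ 0.4303 -0.0996]
side 28 0.6 217 212 [ 0.4294 -0.0962]
top 36 0.51 165 169 [0.4419 0.0682]
side 36 0.79 405 428 [0.441 0.072]
top 44 0.84 273 282 [ 0.4236 -0.2614]
side 44 0.77 298 332 [ 0.4236 -0.2571]
```

View pics/crop1.png

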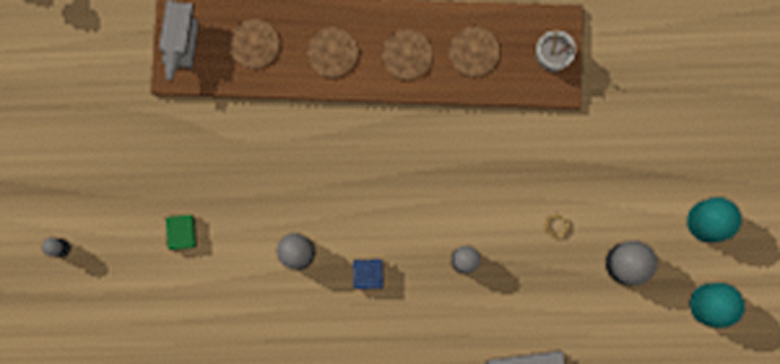

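The crop confirms the grey 44 punch at (352,231) between the two turquoise ones, and the pad order A to D running from the anvil. First I turn the jaws to close along world x and move closer.

>>> step_arm(series="0.5 -0.34 0 0 0 -0.36 1; 1 -0.68 0 0 0 -0.71 1; 1 -0.68 0 0 0 -0.71 1; 1 -0.68 0 0 0 -0.71 1; 1 -0.68 0 0 0 -0.71 1; 1 -0.68 0 0 0 -0.71 1; 1 -0.68 0 0 0 -0.71 1; 1 -0.68 0 0 0 -0.71 1; 1 -0.68 0 0 0 -0.71 1; 1 -0.68 0 0 0 -0.71 1; 1 -0.68 0 0 0 -0.71 1; 1 -0.68 0 0 0 -0.71 1", grip_force=30)

```text
time_s: 2.4
eef_pos: [0.3535, -0.3815, 0.2337]
orientation: [[0.004, 1.0, 0.0], [1.0, -0.004, 0.0], [0.0, 0.0, -1.0]]
wrist_force: [-0.6, -0.2, -0.0]
finger_gap: 0.997
gripper_force: 0.0
```

>>> step_arm(series="0.8 0.47 0 0 0 0 1; 0.8 0.47 0 0 0 0 1; 0.8 0.47 0 0 0 0 1; 0.8 0.47 0 0 0 0 1; 0.8 0.47 0 0 0 0 1; 0.8 0.47 0 0 0 0 1; 0.8 0.47 0 0 0 0 1")

```text
time_s: 2.98
eef_pos: [0.4239, -0.2623, 0.2337]
orientation: [[0.002, 1.0, -0.0], [1.0, -0.002, -0.001], [-0.001, -0.0, -1.0]]
wrist_force: [-0.5, -0.0, 0.1]
finger_gap: 0.998
gripper_force: 0.0
```

Run:
```python
from h import *
cv2.imwrite('pics/w1.png',vision.snapshot('wrist'))
for d in tip_of('punch_44_mid','wrist'):
    w=toworld('wrist',d['xyz']); print(round(d['p'],2),w.round(4),proj('wrist',w).round())
print(env.sense()['eef_pos'])
```

```text
0.65 [ 0.3785 -0.3402  0.031 ] [225. 237.]
0.57 [ 0.4241 -0.2642  0.0297] [260. 179.]
0.57 [ 0.4607 -0.3416  0.0339] [289. 239.]
[ 0.42364372 -0.26268623  0.23365379]
```

View pics/w1.png

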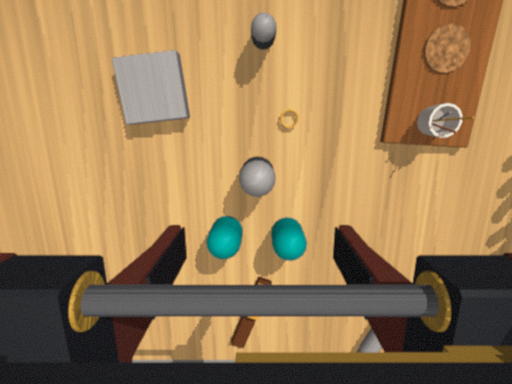

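The wrist view shows the grey punch at (257,177), clear of the turquoise domes at (225,237) and (289,239). The estimate agrees with the earlier ones, so I descend.

>>> step_arm(series="0 0 1 0 0 0 1; 0 0 1 0 0 0 1; 0 0 1 0 0 0 1; 0 0 1 0 0 0 1; 0 0 1 0 0 0 1; 0 0 1 0 0 0 1")

```text
time_s: 3.58
eef_pos: [0.4229, -0.2618, 0.0828]
orientation: [[0.003, 1.0, -0.003], [1.0, -0.003, 0.002], [0.002, -0.003, -1.0]]
wrist_force: [-0.1, -0.7, 0.5]
finger_gap: 1.002
gripper_force: 0.0
```

>>> step_arm(series="0 0 0.15 0 0 0 1; 0 0 0.3 0 0 0 1; 0 0 0.42 0 0 0 1; 0 0 0.42 0 0 0 1; 0 0 0.42 0 0 0 1; 0 0 0.42 0 0 0 0.3; 0 0 0.42 0 0 0 0.3; 0 0 0.42 0 0 0 0.3; 0 0 0.42 0 0 0 0.3; 0 0 0.42 0 0 0 0.3; 0 0 0.42 0 0 0 0.3; 0 0 0.42 0 0 0 0.3; 0 0 0.42 0 0 0 0.3; 0 0 0.42 0 0 0 0.3")

```text
time_s: 4.75
eef_pos: [0.4221, -0.2608, 0.0206]
orientation: [[-0.0, 1.0, -0.004], [1.0, 0.0, 0.001], [0.001, -0.004, -1.0]]
wrist_force: [-6.1, -2.2, 6.2]
finger_gap: 0.496
gripper_force: 30.0
```

>>> step_arm(series="0 0 -0.1 0 0 0 0.3; 0 0 -0.25 0 0 0 0.3; 0 0 -0.45 0 0 0 0.3; 0 0 -0.65 0 0 0 0.3; 0 0 -0.65 0 0 0 0.3; 0 0 -0.65 0 0 0 0.3; 0 0 -0.65 0 0 0 0.3")

```text
time_s: 5.33
eef_pos: [0.4229, -0.2605, 0.1166]
orientation: [[0.001, 1.0, -0.002], [1.0, -0.001, 0.002], [0.002, -0.002, -1.0]]
wrist_force: [0.1, 0.4, -7.9]
finger_gap: 0.498
gripper_force: 30.0
```

>>> step_arm(series="0.12 0.12 0 0 0 0 0.3; 0.3 0.3 0 0 0 0 0.3; 0.45 0.45 0 0 0 0 0.3; 0.6 0.6 0 0 0 0 0.3; 0.75 0.75 0 0 0 0 0.3; 0.87 0.85 0 0 0 0 0.3; 0.95 0.93 0 0 0 0 0.3; 0.98 1 0 0 0 0 0.3; 0.98 1 0 0 0 0 0.3; 0.98 1 0 0 0 0 0.3; 0.98 1 0 0 0 0 0.3")

```text
time_s: 6.25
eef_pos: [0.5726, -0.1151, 0.1168]
orientation: [[0.001, 1.0, -0.003], [1.0, -0.001, 0.001], [0.001, -0.003, -1.0]]
wrist_force: [-0.2, 0.3, -6.8]
finger_gap: 0.493
gripper_force: 30.0
```

>>> step_arm(series="0 0.15 0 0 0 0 0.3; 0 0.3 0 0 0 0 0.3; 0 0.42 0 0 0 0 0.3; 0 0.45 0 0 0 0 0.3; 0 0.45 0.1 0 0 0 0.3; 0 0.45 0.25 0 0 0 0.3; 0 0.45 0.37 0 0 0 0.3; 0 0.45 0.45 0 0 0 0.3; 0 0.45 0.48 0 0 0 0.3; 0 0.45 0.5 0 0 0 0.3; 0 0.45 0.51 0 0 0 0.3; 0 0.45 0.52 0 0 0 0.3; 0 0.45 0.52 0 0 0 0.3")

```text
time_s: 7.33
eef_pos: [0.6423, -0.1149, 0.0409]
orientation: [[0.001, 1.0, 0.001], [1.0, -0.001, -0.0], [-0.0, 0.001, -1.0]]
wrist_force: [-0.3, 0.4, -7.8]
finger_gap: 0.494
gripper_force: 30.0
```

```bash
cat > chk.py <<'E'
from h import *
import sys
# mask-based check: punch xy with foot height zf, pads
k,zf=sys.argv[1],float(sys.argv[2]); x0=[float(v) for v in sys.argv[3:5]]
for n in ['top','side']:
    im=vision.snapshot(n); cv2.imwrite(f'pics/last_{n}.png',im)
    for d in tip_of(f'punch_{k}_mid',n):
        w=toworld(n,d['xyz'])
        if np.hypot(*(w[:2]-x0))<.04: print(n,k,round(d['p'],2),w.round(4))
s=env.sense(); print(s['eef_pos'].round(4),s['wrist_force'].round(1),s['time_s'])
E
python3 chk.py 44 .016 .64 -.115
python3 - <<'E'
import cv2
im=cv2.imread('pics/last_side.png'); cv2.imwrite('pics/s2.png',cv2.resize(im[120:300,130:350],None,fx=3,fy=3,interpolation=2))
E
```

```text
side 44 0.91 [ 0.6457 -0.1126  0.0466]
[ 0.6422 -0.1147  0.0408] [ 0.4 -0.5 -8. ] 7.5333
```

View pics/s2.png

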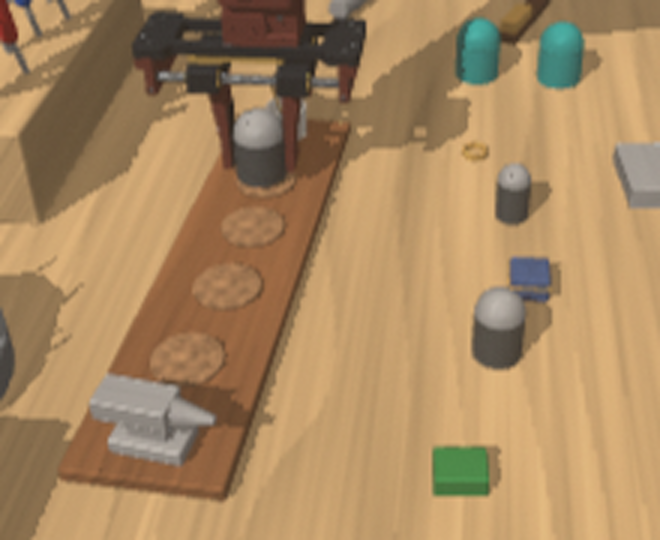

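The side view shows the punch upright just above the end pad, at crop (262,150). I lower the last 4 mm.

>>> step_arm(series="0 -0.01 0.01 0 0 0 0.3; 0 -0.01 0.02 0 0 0 0.3; 0 -0.01 0.025 0 0 0 0.3; 0 -0.01 0.03 0 0 0 0.3; 0 -0.01 0.03 0 0 0 0.3; 0 -0.01 0.03 0 0 0 0.3")

```text
time_s: 8.03
eef_pos: [0.64, -0.1146, 0.0367]
orientation: [[0.001, 1.0, -0.0], [1.0, -0.001, 0.0], [0.0, -0.0, -1.0]]
wrist_force: [-3.8, 0.5, 5.5]
finger_gap: 0.493
gripper_force: 30.0
```

Contact. I open and rise.

>>> step_arm(series="0 0 0 0 0 0 0.6; 0 0 0 0 0 0 0.8; 0 0 0 0 0 0 1; 0 0 0 0 0 0 1; 0 0 0 0 0 0 1; 0 0 0 0 0 0 1; 0 0 -0.15 0 0 0 1; 0 0 -0.35 0 0 0 1; 0 0 -0.6 0 0 0 1; 0 0 -0.85 0 0 0 1; 0 0 -0.85 0 0 0 1; 0 0 -0.85 0 0 0 1")

```text
time_s: 9.03
eef_pos: [0.6423, -0.1152, 0.1661]
orientation: [[0.001, 1.0, 0.006], [1.0, -0.001, -0.002], [-0.002, 0.006, -1.0]]
wrist_force: [-0.4, 0.3, 0.7]
finger_gap: 0.999
gripper_force: 0.0
```

>>> step_arm(series="0.9 -0.9 0 0 0 0 1; 0.9 -0.9 0 0 0 0 1; 0.9 -0.9 0 0 0 0 1; 0.9 -0.9 0 0 0 0 1; 0.9 -0.9 0 0 0 0 1; 0.9 -0.9 0 0 0 0 1; 0.9 -0.9 0 0 0 0 1")

```text
time_s: 9.62
eef_pos: [0.5034, 0.0213, 0.1621]
orientation: [[-0.001, 1.0, -0.003], [1.0, 0.001, 0.0], [0.0, -0.003, -1.0]]
wrist_force: [1.0, 0.8, -0.2]
finger_gap: 1.0
gripper_force: 0.0
```

>>> step_arm(series="0.33 -0.43 0 0 0 0 1; 0.33 -0.43 0 0 0 0 1; 0.33 -0.43 0 0 0 0 1; 0.33 -0.43 0 0 0 0 1; 0.33 -0.43 0 0 0 0 1; 0.33 -0.43 0 0 0 0 1")

```text
time_s: 10.12
eef_pos: [0.443, 0.0691, 0.1632]
orientation: [[0.002, 1.0, 0.002], [1.0, -0.002, -0.0], [-0.0, 0.002, -1.0]]
wrist_force: [0.9, -0.7, 0.1]
finger_gap: 1.004
gripper_force: 0.0
```

```bash
cat > w.py <<'E'
from h import *
import sys
cv2.imwrite('pics/w_last.png',vision.snapshot('wrist')); x0=np.array([float(v) for v in sys.argv[2:4]])
for d in tip_of(f'punch_{sys.argv[1]}_mid','wrist'):
    w=toworld('wrist',d['xyz']); 
    if np.hypot(*(w[:2]-x0))<.04: print(round(d['p'],2),w.round(4),proj('wrist',w).round())
e=env.sense()['eef_pos']; print(e, ((x0-e[:2])/.15).round(3))
E
python3 w.py 36 .4415 .0695; python3 chk.py 44 .016 .64 -.115
```

```text
0.95 [0.4337 0.0659 0.0323] [251. 195.]
[0.44246637 0.06917923 0.16315377] [-0.006  0.002]
top 44 0.78 [ 0.642  -0.1127  0.0499]
side 44 0.96 [ 0.645  -0.1118  0.042 ]
[0.4414 0.0696 0.1631] [-0.2 -0.7 -0.4] 10.4167
```

>>> step_arm(series="0 -0.01 0.25 0 0 0 1; 0 -0.01 0.5 0 0 0 1; 0 -0.01 0.7 0 0 0 1; 0 -0.01 0.85 0 0 0 1; 0 -0.01 0.95 0 0 0 1; 0 -0.01 0.95 0 0 0 1; 0 -0.01 0.95 0 0 0 1; 0 -0.01 0.95 0 0 0 0.25; 0 -0.01 0.95 0 0 0 0.25; 0 -0.01 0.95 0 0 0 0.25; 0 -0.01 0.95 0 0 0 0.25; 0 -0.01 0.95 0 0 0 0.25; 0 -0.01 0.95 0 0 0 0.25; 0 -0.01 0.95 0 0 0 0.25; 0 -0.01 0.95 0 0 0 0.25; 0 -0.01 0.95 0 0 0 0.25; 0 -0.01 0.95 0 0 0 0.25", grip_force=25)

```text
time_s: 11.83
eef_pos: [0.4397, 0.07, 0.0208]
orientation: [[0.001, 1.0, 0.001], [1.0, -0.001, 0.0], [0.0, 0.001, -1.0]]
wrist_force: [1.1, -0.2, 2.6]
finger_gap: 0.407
gripper_force: 25.0
```

>>> step_arm(series="0 0 -0.1 0 0 0 0.25; 0 0 -0.25 0 0 0 0.25; 0 0 -0.45 0 0 0 0.25; 0 0 -0.65 0 0 0 0.25; 0 0 -0.75 0 0 0 0.25; 0 0 -0.75 0 0 0 0.25; 0 0 -0.75 0 0 0 0.25")

```text
time_s: 12.42
eef_pos: [0.4392, 0.07, 0.1332]
orientation: [[0.001, 1.0, 0.001], [1.0, -0.001, 0.0], [0.0, 0.001, -1.0]]
wrist_force: [-0.9, 0.2, -3.8]
finger_gap: 0.412
gripper_force: 25.0
```

>>> step_arm(series="-0.1 0.12 0 0 0 0 0.25; -0.22 0.3 0 0 0 0 0.25; -0.35 0.45 0 0 0 0 0.25; -0.47 0.6 0 0 0 0 0.25; -0.6 0.75 0 0 0 0 0.25; -0.7 0.88 0 0 0 0 0.25; -0.77 0.96 0 0 0 0 0.25; -0.77 1 0 0 0 0 0.25; -0.77 1 0 0 0 0 0.25; -0.77 1 0 0 0 0 0.25")

```text
time_s: 13.25
eef_pos: [0.5873, -0.0447, 0.1312]
orientation: [[0.001, 1.0, -0.004], [1.0, -0.001, 0.001], [0.001, -0.004, -1.0]]
wrist_force: [-0.3, 1.2, -4.9]
finger_gap: 0.406
gripper_force: 25.0
```

>>> step_arm(series="0 0.12 0 0 0 0 0.25; 0 0.25 0 0 0 0 0.25; 0 0.33 0 0 0 0 0.25; 0 0.33 0 0 0 0 0.25; 0 0.33 0 0 0 0 0.25; 0 0.33 0.12 0 0 0 0.25; 0 0.33 0.3 0 0 0 0.25; 0 0.33 0.45 0 0 0 0.25; 0 0.33 0.54 0 0 0 0.25; 0 0.33 0.58 0 0 0 0.25; 0 0.33 0.6 0 0 0 0.25; 0 0.33 0.6 0 0 0 0.25; 0 0.33 0.6 0 0 0 0.25")

```text
time_s: 14.33
eef_pos: [0.6389, -0.0456, 0.044]
orientation: [[0.001, 1.0, 0.001], [1.0, -0.001, -0.0], [-0.0, 0.001, -1.0]]
wrist_force: [0.6, 0.3, -3.8]
finger_gap: 0.403
gripper_force: 25.0
```

```bash
python3 chk.py 36 .016 .64 -.046
```

```text
side 36 0.83 [ 0.6379 -0.0444  0.0486]
[ 0.6394 -0.0458  0.0442] [-0.4 -0.1 -5.1] 14.5333
```

>>> step_arm(series="0 0 0.02 0 0 0 0.25; 0 0 0.035 0 0 0 0.25; 0 0 0.045 0 0 0 0.25; 0 0 0.05 0 0 0 0.25; 0 0 0.05 0 0 0 0.25; 0 0 0.05 0 0 0 0.25")

```text
time_s: 15.03
eef_pos: [0.6387, -0.0457, 0.0368]
orientation: [[0.001, 1.0, 0.0], [1.0, -0.001, 0.0], [0.0, 0.0, -1.0]]
wrist_force: [-1.8, -0.5, 7.0]
finger_gap: 0.406
gripper_force: 25.0
```

>>> step_arm(series="0 0 0 0 0 0 0.6; 0 0 0 0 0 0 0.8; 0 0 0 0 0 0 1; 0 0 0 0 0 0 1; 0 0 0 0 0 0 1; 0 0 0 0 0 0 1; 0 0 0 0 0 0 1; 0 0 -0.15 0 0 0 1; 0 0 -0.35 0 0 0 1; 0 0 -0.6 0 0 0 1; 0 0 -0.85 0 0 0 1; 0 0 -0.85 0 0 0 1; 0 0 -0.85 0 0 0 1")

```text
time_s: 16.12
eef_pos: [0.6408, -0.046, 0.1661]
orientation: [[0.001, 1.0, 0.006], [1.0, -0.001, -0.001], [-0.001, 0.006, -1.0]]
wrist_force: [-0.0, 0.7, 0.7]
finger_gap: 0.998
gripper_force: 0.0
```

>>> step_arm(series="-0.35 -1 0 0 0 0 1; -0.35 -1 0 0 0 0 1; -0.35 -1 0 0 0 0 1; -0.35 -1 0 0 0 0 1; -0.35 -1 0 0 0 0 1; -0.35 -1 0 0 0 0 1")

```text
time_s: 16.62
eef_pos: [0.4861, -0.0979, 0.1619]
orientation: [[0.003, 1.0, -0.003], [1.0, -0.003, 0.001], [0.001, -0.003, -1.0]]
wrist_force: [1.0, -0.4, 0.1]
finger_gap: 1.001
gripper_force: 0.0
```

>>> step_arm(series="0 -0.4 0 0 0 0 1; 0 -0.4 0 0 0 0 1; 0 -0.4 0 0 0 0 1; 0 -0.4 0 0 0 0 1; 0 -0.4 0 0 0 0 1")

```text
time_s: 17.03
eef_pos: [0.431, -0.0983, 0.1633]
orientation: [[0.0, 1.0, 0.002], [1.0, -0.0, -0.0], [-0.0, 0.002, -1.0]]
wrist_force: [-0.5, -0.1, 0.2]
finger_gap: 1.001
gripper_force: 0.0
```

```bash
python3 w.py 28 .429 -.099; python3 chk.py 36 .016 .64 -.046
```

```text
0.68 [ 0.428  -0.1006  0.0268] [257. 193.]
[ 0.4308271  -0.09831956  0.16325008] [-0.012 -0.005]
top 36 0.63 [ 0.637  -0.0446  0.042 ]
side 36 0.9 [ 0.6381 -0.045   0.0446]
[ 0.4295 -0.0981  0.1631] [-0.6 -0.7  0.4] 17.3333
```

>>> step_arm(series="-0.01 0 0.25 0 0 0 1; -0.01 0 0.5 0 0 0 1; -0.01 0 0.7 0 0 0 1; -0.01 0 0.85 0 0 0 1; -0.01 0 0.97 0 0 0 1; -0.01 0 0.97 0 0 0 1; -0.01 0 0.97 0 0 0 1; -0.01 0 0.97 0 0 0 0.15; -0.01 0 0.97 0 0 0 0.15; -0.01 0 0.97 0 0 0 0.15; -0.01 0 0.97 0 0 0 0.15; -0.01 0 0.97 0 0 0 0.15; -0.01 0 0.97 0 0 0 0.15; -0.01 0 0.97 0 0 0 0.15; -0.01 0 0.97 0 0 0 0.15; -0.01 0 0.97 0 0 0 0.15; -0.01 0 0.97 0 0 0 0.15; -0.01 0 0.97 0 0 0 0.15", grip_force=18)

```text
time_s: 18.83
eef_pos: [0.4286, -0.0995, 0.0177]
orientation: [[0.001, 1.0, -0.0], [1.0, -0.001, 0.0], [0.0, -0.0, -1.0]]
wrist_force: [-0.7, 0.2, 1.8]
finger_gap: 0.314
gripper_force: 18.0
```

>>> step_arm(series="0 0 -0.1 0 0 0 0.15; 0 0 -0.25 0 0 0 0.15; 0 0 -0.45 0 0 0 0.15; 0 0 -0.65 0 0 0 0.15; 0 0 -0.8 0 0 0 0.15; 0 0 -0.8 0 0 0 0.15; 0 0 -0.8 0 0 0 0.15")

```text
time_s: 19.42
eef_pos: [0.4293, -0.0997, 0.1382]
orientation: [[0.001, 1.0, 0.002], [1.0, -0.001, -0.001], [-0.001, 0.002, -1.0]]
wrist_force: [-0.2, 0.2, -3.4]
finger_gap: 0.315
gripper_force: 18.0
```

>>> step_arm(series="0.1 0.12 0 0 0 0 0.15; 0.24 0.3 0 0 0 0 0.15; 0.37 0.45 0 0 0 0 0.15; 0.5 0.6 0 0 0 0 0.15; 0.63 0.75 0 0 0 0 0.15; 0.75 0.88 0 0 0 0 0.15; 0.82 0.96 0 0 0 0 0.15; 0.85 1 0 0 0 0 0.15; 0.85 1 0 0 0 0 0.15; 0.85 1 0 0 0 0 0.15")

```text
time_s: 20.25
eef_pos: [0.5771, 0.0277, 0.1359]
orientation: [[0.0, 1.0, -0.004], [1.0, -0.0, -0.0], [-0.0, -0.004, -1.0]]
wrist_force: [-1.1, 0.1, -1.6]
finger_gap: 0.316
gripper_force: 18.0
```

>>> step_arm(series="0 0.12 0 0 0 0 0.15; 0 0.25 0 0 0 0 0.15; 0 0.36 0 0 0 0 0.15; 0 0.43 0 0 0 0 0.15; 0 0.43 0 0 0 0 0.15; 0 0.43 0 0 0 0 0.15; 0 0.43 0.12 0 0 0 0.15; 0 0.43 0.3 0 0 0 0.15; 0 0.43 0.45 0 0 0 0.15; 0 0.43 0.57 0 0 0 0.15; 0 0.43 0.63 0 0 0 0.15; 0 0.43 0.65 0 0 0 0.15; 0 0.43 0.65 0 0 0 0.15; 0 0.43 0.65 0 0 0 0.15")

```text
time_s: 21.42
eef_pos: [0.6435, 0.0276, 0.0411]
orientation: [[0.001, 1.0, 0.001], [1.0, -0.001, 0.0], [0.0, 0.001, -1.0]]
wrist_force: [0.8, 0.8, -2.8]
finger_gap: 0.314
gripper_force: 18.0
```

```bash
python3 chk.py 28 .016 .644 .0285
```

```text
side 28 0.71 [0.638  0.0282 0.0445]
[0.6441 0.0278 0.0414] [-0.7 -0.2 -2. ] 21.6167
```

Lower 7.5 mm.

>>> step_arm(series="0 0 0.02 0 0 0 0.15; 0 0 0.035 0 0 0 0.15; 0 0 0.045 0 0 0 0.15; 0 0 0.05 0 0 0 0.15; 0 0 0.05 0 0 0 0.15; 0 0 0.05 0 0 0 0.15")

```text
time_s: 22.12
eef_pos: [0.6433, 0.0279, 0.0337]
orientation: [[0.001, 1.0, 0.0], [1.0, -0.001, 0.0], [0.0, 0.0, -1.0]]
wrist_force: [-2.7, -0.5, 7.2]
finger_gap: 0.316
gripper_force: 18.0
```

>>> step_arm(series="0 0 0 0 0 0 0.5; 0 0 0 0 0 0 0.7; 0 0 0 0 0 0 1; 0 0 0 0 0 0 1; 0 0 0 0 0 0 1; 0 0 0 0 0 0 1; 0 0 0 0 0 0 1; 0 0 0 0 0 0 1; 0 0 -0.15 0 0 0 1; 0 0 -0.35 0 0 0 1; 0 0 -0.6 0 0 0 1; 0 0 -0.85 0 0 0 1; 0 0 -0.85 0 0 0 1; 0 0 -0.85 0 0 0 1")

```text
time_s: 23.28
eef_pos: [0.6454, 0.0278, 0.1631]
orientation: [[0.001, 1.0, 0.006], [1.0, -0.001, -0.0], [-0.0, 0.006, -1.0]]
wrist_force: [0.3, -0.2, -0.8]
finger_gap: 0.997
gripper_force: 0.0
```

>>> step_arm(series="0.95 -0.65 0 0 0 0 1; 0.95 -0.65 0 0 0 0 1; 0.95 -0.65 0 0 0 0 1; 0.95 -0.65 0 0 0 0 1; 0.95 -0.65 0 0 0 0 1; 0.95 -0.65 0 0 0 0 1; 0.95 -0.65 0 0 0 0 1")

```text
time_s: 23.87
eef_pos: [0.5457, 0.1702, 0.1593]
orientation: [[-0.001, 1.0, -0.001], [1.0, 0.001, -0.001], [-0.001, -0.001, -1.0]]
wrist_force: [0.6, -0.0, -1.0]
finger_gap: 1.001
gripper_force: 0.0
```

>>> step_arm(series="0.94 -0.64 0 0 0 0 1; 0.94 -0.64 0 0 0 0 1; 0.94 -0.64 0 0 0 0 1; 0.94 -0.64 0 0 0 0 1; 0.94 -0.64 0 0 0 0 1; 0.94 -0.64 0 0 0 0 1; 0.94 -0.64 0 0 0 0 1; 0.94 -0.64 0 0 0 0 1")

```text
time_s: 24.53
eef_pos: [0.4517, 0.31, 0.16]
orientation: [[0.003, 1.0, 0.001], [1.0, -0.003, -0.0], [-0.0, 0.001, -1.0]]
wrist_force: [0.1, -0.1, 0.7]
finger_gap: 1.002
gripper_force: 0.0
```

```bash
python3 w.py 20 .451 .311; python3 chk.py 28 .016 .644 .0285
```

```text
0.78 [0.45   0.3095 0.0183] [258. 190.]
[0.45145401 0.31004313 0.16007154] [-0.003  0.006]
side 28 0.76 [0.6414 0.0283 0.0357]
[0.4506 0.3107 0.1602] [-0.6 -0.3 -0.2] 24.8333
```

View pics/w_last.png

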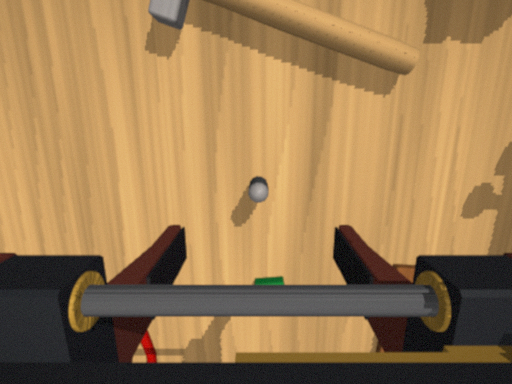

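The small punch is at (258,190), centred between the jaws and clear of other things. I descend and grip.

>>> step_arm(series="0 0 0.25 0 0 0 1; 0 0 0.5 0 0 0 1; 0 0 0.7 0 0 0 1; 0 0 0.85 0 0 0 1; 0 0 0.95 0 0 0 1; 0 0 0.95 0 0 0 1; 0 0 0.95 0 0 0 0.6; 0 0 0.95 0 0 0 0.1; 0 0 0.95 0 0 0 0.1; 0 0 0.95 0 0 0 0.1; 0 0 0.95 0 0 0 0.1; 0 0 0.95 0 0 0 0.1; 0 0 0.95 0 0 0 0.1; 0 0 0.95 0 0 0 0.1; 0 0 0.95 0 0 0 0.1; 0 0 0.95 0 0 0 0.1; 0 0 0.95 0 0 0 0.1; 0 0 0.95 0 0 0 0.1; 0 0 0.95 0 0 0 0.1", grip_force=12)

```text
time_s: 26.42
eef_pos: [0.45, 0.3115, 0.0177]
orientation: [[0.001, 1.0, -0.0], [1.0, -0.001, 0.0], [0.0, -0.0, -1.0]]
wrist_force: [0.1, 0.6, 0.8]
finger_gap: 0.224
gripper_force: 12.0
```

>>> step_arm(series="0 0 -0.1 0 0 0 0.1; 0 0 -0.25 0 0 0 0.1; 0 0 -0.45 0 0 0 0.1; 0 0 -0.65 0 0 0 0.1; 0 0 -0.8 0 0 0 0.1; 0 0 -0.8 0 0 0 0.1; 0 0 -0.8 0 0 0 0.1")

```text
time_s: 27.0
eef_pos: [0.4507, 0.3119, 0.1387]
orientation: [[0.001, 1.0, 0.002], [1.0, -0.001, 0.001], [0.001, 0.002, -1.0]]
wrist_force: [0.8, -0.7, -1.4]
finger_gap: 0.225
gripper_force: 12.0
```

>>> step_arm(series="-0.12 0.12 0 0 0 0 0.1; -0.3 0.3 0 0 0 0 0.1; -0.45 0.45 0 0 0 0 0.1; -0.6 0.6 0 0 0 0 0.1; -0.75 0.75 0 0 0 0 0.1; -0.88 0.88 0 0 0 0 0.1; -0.96 0.96 0 0 0 0 0.1; -1 1 0 0 0 0 0.1; -1 1 0 0 0 0 0.1; -1 1 0 0 0 0 0.1")

```text
time_s: 27.83
eef_pos: [0.5986, 0.1618, 0.1366]
orientation: [[0.001, 1.0, -0.003], [1.0, -0.001, 0.0], [0.0, -0.003, -1.0]]
wrist_force: [-0.4, 0.2, -1.1]
finger_gap: 0.228
gripper_force: 12.0
```

>>> step_arm(series="-0.12 0.12 0 0 0 0 0.1; -0.23 0.25 0 0 0 0 0.1; -0.31 0.33 0 0 0 0 0.1; -0.34 0.36 0 0 0 0 0.1; -0.34 0.36 0 0 0 0 0.1; -0.34 0.36 0 0 0 0 0.1; -0.34 0.36 0.12 0 0 0 0.1; -0.34 0.36 0.3 0 0 0 0.1; -0.34 0.36 0.45 0 0 0 0.1; -0.34 0.36 0.57 0 0 0 0.1; -0.34 0.36 0.63 0 0 0 0.1; -0.34 0.36 0.65 0 0 0 0.1; -0.34 0.36 0.65 0 0 0 0.1; -0.34 0.36 0.65 0 0 0 0.1")

```text
time_s: 29.0
eef_pos: [0.6543, 0.1108, 0.0412]
orientation: [[0.0, 1.0, 0.001], [1.0, -0.0, 0.0], [0.0, 0.001, -1.0]]
wrist_force: [0.2, -0.4, -1.4]
finger_gap: 0.22
gripper_force: 12.0
```

```bash
python3 chk.py 20 .016 .655 .11
```

```text
side 20 0.56 [0.6584 0.1087 0.0465]
side 20 0.21 [0.6551 0.1112 0.012 ]
[0.6547 0.1104 0.0414] [ 0.  -0.4 -0.2] 29.2
```

>>> step_arm(series="0 0 0.02 0 0 0 0.1; 0 0 0.035 0 0 0 0.1; 0 0 0.045 0 0 0 0.1; 0 0 0.05 0 0 0 0.1; 0 0 0.05 0 0 0 0.1; 0 0 0.05 0 0 0 0.1")

```text
time_s: 29.7
eef_pos: [0.6539, 0.1103, 0.0336]
orientation: [[0.001, 1.0, 0.0], [1.0, -0.001, 0.0], [0.0, 0.0, -1.0]]
wrist_force: [-2.8, -0.2, 8.0]
finger_gap: 0.223
gripper_force: 12.0
```

>>> step_arm(series="0 0 0 0 0 0 0.4; 0 0 0 0 0 0 0.7; 0 0 0 0 0 0 1; 0 0 0 0 0 0 1; 0 0 0 0 0 0 1; 0 0 0 0 0 0 1; 0 0 0 0 0 0 1; 0 0 0 0 0 0 1; 0 0 -0.15 0 0 0 1; 0 0 -0.35 0 0 0 1; 0 0 -0.6 0 0 0 1; 0 0 -0.85 0 0 0 1; 0 0 -0.85 0 0 0 1; 0 0 -0.85 0 0 0 1")

```text
time_s: 30.87
eef_pos: [0.6559, 0.1105, 0.1633]
orientation: [[0.001, 1.0, 0.006], [1.0, -0.001, 0.0], [0.0, 0.006, -1.0]]
wrist_force: [0.4, -0.3, -0.2]
finger_gap: 1.0
gripper_force: 0.0
```

>>> step_arm(series="0.3 -1 -0.2 0 0 0 1; 0.3 -1 -0.2 0 0 0 1; 0.3 -1 -0.2 0 0 0 1; 0.3 -1 -0.2 0 0 0 1; 0.3 -1 -0.2 0 0 0 1; 0.3 -1 -0.2 0 0 0 1")

```text
time_s: 31.37
eef_pos: [0.5014, 0.1557, 0.1893]
orientation: [[-0.001, 1.0, -0.002], [1.0, 0.001, -0.0], [-0.0, -0.002, -1.0]]
wrist_force: [1.0, 0.6, -0.4]
finger_gap: 1.0
gripper_force: 0.0
```

>>> step_arm(series="1 -0.4 0 0 0 0 1; 1 -0.4 0 0 0 0 1; 1 -0.4 0 0 0 0 1; 1 -0.4 0 0 0 0 1; 1 -0.4 0 0 0 0 1; 1 -0.4 0 0 0 0 1")

```text
time_s: 31.87
eef_pos: [0.4443, 0.3068, 0.1891]
orientation: [[-0.002, 1.0, -0.001], [1.0, 0.002, -0.001], [-0.001, -0.001, -1.0]]
wrist_force: [-0.0, -1.1, -0.5]
finger_gap: 1.003
gripper_force: 0.0
```

```bash
python3 chk.py 20 .016 .655 .11
python3 - <<'E'
import cv2,numpy as np
a=cv2.imread('pics/last_side.png')[120:300,140:340];b=cv2.imread('pics/last_top.png')[110:190,150:350]
cv2.imwrite('pics/fin.png',cv2.resize(np.vstack([a,b]),None,fx=2.3,fy=2.3,interpolation=2))
E
```

```text
top 20 0.64 [0.6552 0.1098 0.0374]
side 20 0.53 [0.659  0.1091 0.0369]
[0.4449 0.3042 0.1897] [ 0.6 -0.   0. ] 32.0667
```

View pics/fin.png

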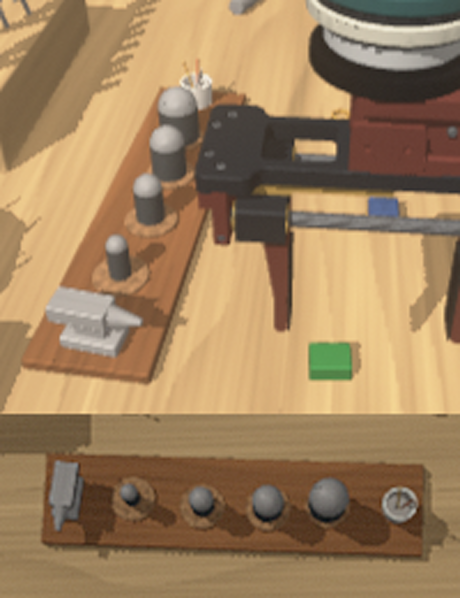

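All four punches stand upright and centred on their pads, in order of size from the anvil (118,258) to the pot (178,110). The gripper is touching nothing.

```bash
python3 -c "
from bench import env
print(env.close_job())"
```

```text
the job is handed in; nothing more can be done
None
```

The job is handed in: the four punches stand upright and roughly centred on their own pads, smallest by the anvil to largest by the pin pot, none was knocked over, and it took about 32 s of the 101 s allowed.

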